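Close and lock the jeweller's bench shear

TASK

The lever shear on the jeweller's bench has been left open, its blade arm held up by the ratchet pawl. With the fingertips, gripping nothing, press the latch's thumb bar down onto the handle so that the pawl comes out of the toothed quadrant, keep it pressed and push the arm down past the teeth until it stops, then let go so that the latch springs back and locks the arm shut. Never force the arm against the teeth or raise it, and leave the bur block, ring box, graver and brush jar where they are.

Things in the scene. Friction and masses are not known exactly. Their poses are not given: they have to be found in the camera images.
- shear: hand lever shear, bolted down: grey foot 110 x 260 x 14 mm (65 mm behind to 195 mm ahead of the origin along +y), upright frame and, on the +x side, a toothed steel quadrant up to 215 mm high (tips 121 mm from the pivot, 6.5 mm apart). Origin on the bench below the pivot bolt; +y runs level from pivot towards handle, +x is the hinge axis, +z up
- pivot (a point): centre of the pivot bolt of the blade arm, 100 mm above the bench, in the middle plane of the arm (x = 0 of the shear)
- blade_arm (a joint): angle (rad) of the blade arm above level about the shear's +x axis at the pivot: 0 = shut on its rubber stop, 0.35 to 0.64 at the start. A flat steel bar ending in a round black handle 26 mm thick, 200 to 345 mm from the pivot. The pivot is snug: it stays where left and takes about 4 to 12 N at the thumb bar to swing down. With the pawl in the teeth it cannot go down
- latch (a joint): angle (rad) of the latch lever about its pin: 0 = thumb bar up, pawl right between the teeth; 0.125 = pressed to its stop at the handle; the pawl is clear of the teeth from about 0.09. Spring return: 3 to 4.5 N at the thumb bar, less than it takes to swing the arm. May read up to 0.09 at the start where the pawl has stopped on a tooth
- latch_pin (a point): centre of the latch's pin, on the arm's middle line, 127.5 mm from the pivot. The latch is one steel piece turning on it beside the arm: pawl at one end, thumb bar at the other
- thumb_bar (a point): centre of the thumb bar, a round steel cross bar above the handle, 18 mm diameter, 56 mm long along the shear's x axis, pressed from above. Latch at 0: it lies 300 mm from the pivot along the arm (172.5 mm past the latch pin) and 43 mm above the arm's middle line; pressed, about 22 mm closer to the handle. Arm shut and latch pressed: its top is 130 mm above the bench
- bur_block: bystander: wooden block 60 x 110 x 26 mm with small burs standing in it, 60 mm high in all, origin under its centre
- ring_box: bystander: small white box 52 x 58 x 42 mm, origin under its centre
- graver: bystander: graver with a wooden mushroom handle lying on the bench, 135 mm long along its y axis, 38 mm high at the most, origin on the bench near its middle
- brush_jar: bystander: glass jar, 72 mm diameter, with brushes, 190 mm high in all, origin under its centre

How it is judged (in metres and radians):
On the way, in this order (a step that is already met when the one before it is completed fails the run):
1. the thumb bar is pressed and the pawl is clear of the teeth while the arm is still up (value of joint latch above 0.1 rad and value of joint blade_arm above 0.3 rad), for 0.05 s.
2. the arm is down on its stop (value of joint blade_arm below 0.03 rad), for 0.1 s.
At the end, for the whole second after the job is handed in: the blade arm is shut (joint below 0.03 rad) and the latch has sprung back into the bottom notch (joint below 0.03 rad); the bystanders are at rest (value of joint each of blade_arm, latch below 0.03 rad and linear speed of each of bur_block, ring_box, graver, brush_jar below 0.02 m/s); the robot touches nothing.
It fails at once if the blade arm is lifted instead of pushed down (value of joint blade_arm above 0.7 rad or (velocity of joint blade_arm above 0.25 rad/s and value of joint blade_arm above 0.12 rad)).
It fails at once if the shear is forced: the fingers press on it with more than 60 N (contact force between the fingers and shear above 60 N).
It fails at once if a bystander is moved by more than 30 mm or lifted (distance of any of bur_block, ring_box, graver, brush_jar from where it was at the start of the episode above 0.03 m).
It also fails if it takes over 40 s, if anything falls off the work surface, if the arm or the gripper's body presses on something with over 40 N, if the wrist force passes 120 N, or if a joint passes its speed limit or range.

ROBOT

A 6-joint arm with a two-finger parallel gripper is mounted at the origin on the work surface. World frame = base frame: x ahead of the robot, y to its left, z up, the work surface at z = 0. Lengths are in m, angles in degrees, forces in N, time in s.
With the tool pointing down it reaches from about 0.325 to 0.85 m from the base axis. Payload 15.5 kg.
Tool frame: the origin (TCP) lies midway between the tips of the shut fingers; the grasp point (between the pads) lies 19 mm behind it; y points along the fingers, x is the direction in which the jaws open and shut, and the axes are right-handed (so a half turn about y gives the same grasp; the last joint's range is limited). The gripper opens to 91 mm and grips with 3 to 60 N. Pads are 32 mm wide; open, the fingers measure 118 mm over their backs; the gripper's body (76 mm by 178 mm) begins 60 mm behind the grasp point.
Start: joints at [66.836, 28.281, 77.091, -0, 74.628, -5.472], TCP at [0.19, 0.595, 0.214] pointing down, gripper open.
Joint ranges: [-166.48, 166.48], [-47.26, 123.95], [12.59, 153.08], [-70.14, 250.14], [6.76, 159.57], [-176.63, 176.63]. Speed limits (degrees/s): [108.29, 108.29, 147.25, 172.46, 172.46, 172.46].

INTERFACE

Orientations are given as a 3x3 rotation matrix whose columns are the frame's x, y, z axes.
In Python, from bench import ctrl gives the robot as it stands. The module is installed in compiled form; this text tells all that it offers. Calls block until the motion is done:
- ctrl.goto(position, orientation): joint-space move of the TCP to a pose.
- ctrl.move_l(position, vel=0.15, ori=None, contact_N=None): straight line of the TCP; ori=None keeps the orientation; vel is the mean speed in m/s. With contact_N (N) it stops when the force on the tool has changed by that much, and returns True; else False.
- ctrl.movej(angles): joint-space move.
- ctrl.command_gripper(opening): opening from 0.0 (shut) to 1.0 (fully open); the grip force is fixed at half the most; returns when the fingers have stopped.
- ctrl.sleep(seconds).
- ctrl.ik(position, orientation): joint angles nearest the present ones, or None.
- ctrl.read_camera(name): name is "scene" or "side" or "wrist"; returns the picture (480x640x3 uint8, blue, green, red); there is no depth.
- ctrl.camera_params(name): a dict with "fx", "fy", "cx", "cy" (pixels), "pose" (4x4, takes a point from camera to world coordinates); the wrist camera has in their place "T_tool_cam" (4x4, takes a point from camera to tool coordinates, whose origin is the TCP and whose axes are the tool frame's). Camera axes: x right, y up, looking along -z (the intrinsics and any distortion apply to the point x, -y, -z); pixel columns grow to the right and rows downward; lengths in m; the calibration is good to about 2 mm. The wrist camera is an equidistant fisheye: a pixel r from the principal point sees the ray r / f radians off the axis. A picture is of the moment at which its call begins: read the wrist's pose just before it. camera_params takes no time and is no camera call.
A pose or a line that the arm cannot do raises ctrl.MotionError and nothing moves.
- ctrl.sign_off(): hands the job in, once; it reports no verdict.
Readings, each from a call of its own:
- ctrl.current_t(): time.
- ctrl.current_q(): joint angles.
- ctrl.current_dq(): joint speeds.
- ctrl.current_effort(): joint torques, N m.
- ctrl.current_tool_pos(): TCP position.
- ctrl.current_eef_rot(): TCP orientation.
- ctrl.current_contact_force(): force on the tool from outside, world axes, zero at the start.
- ctrl.current_wrist_torque(): the same for the moment, N m.
- ctrl.current_grip_width(): opening from 0.0 (shut) to 1.0 (fully open).
Only numpy, scipy, OpenCV 4.12 (cv2) and the standard library are available. Lean on these libraries where they do the work, as an engineer would, in place of code of your own. Each camera call takes 0.05 s, during which the arm holds its last target. There are 200 camera calls.

## Working session

There is one attempt and no reset: what is moved stays moved. The work goes in short steps, each a Python script; the robot and the scene stay as the last script left them, time stands still between calls to the robot, and variables do not carry over. Pictures are saved under pics/ and viewed, about 8 in all and at most 12, crops included, and the job is handed in when it is done.

```bash
mkdir -p pics; python3 - <<'E'
from bench import ctrl
import cv2, json
for n in ("scene","side","wrist"):
    cv2.imwrite(f"pics/{n}0.png",ctrl.read_camera(n))
    p=ctrl.camera_params(n); print(n,{k:(v.tolist() if hasattr(v,'tolist') else v) for k,v in p.items()})
print(ctrl.current_t(),ctrl.current_eef_rot())
E
```

```text
scene {'fx': 437.25858147307633, 'fy': 437.25858147307633, 'cx': 317.81423176870425, 'cy': 236.8066973402308, 'pose': [[0.6670836076033831, -0.5642996145189016, 0.4863798983517658, 0.9380366548243839], [0.7449661024290216, 0.5096610555624385, -0.43043131237712373, -0.4056766494349231], [-0.004996668747036644, 0.6494702098609293, 0.7603706200298856, 0.7045476077025946], [0.0, 0.0, 0.0, 1.0]]}
side {'fx': 621.2720602314187, 'fy': 621.2720602314187, 'cx': 313.9555176000393, 'cy': 249.11971283693165, 'pose': [[0.7510492610278596, 0.3883055420279899, -0.5339885893348799, -0.0256372114277332], [-0.6600907843197029, 0.42405921308014477, -0.6200434986821876, -0.7613848717183107], [-0.014323545849592292, 0.8181641582422181, 0.5748062684088416, 0.7649902881777911], [0.0, 0.0, 0.0, 1.0]]}
wrist {'fx': 371.64829954431775, 'fy': 371.64829954431775, 'cx': 319.03456606712365, 'cy': 239.48533436282813, 'T_tool_cam': [[0.999999889616921, -0.00012421878667331744, -0.000453139973967214, -6.40678711506526e-05], [-0.00040164407671492314, 0.27446618600995115, -0.9615966677454657, -0.1695526044781608], [0.00024381997171981967, 0.9615967436024525, 0.274466105821789, 0.07724911909299194], [0.0, 0.0, 0.0, 1.0]]}
0.15 [[ 3.03903930e-01 -3.33235619e-04 -9.52702624e-01]
 [ 9.52702283e-01 -8.09987943e-04  3.03904104e-01]
 [-8.72949311e-04 -9.99999616e-01  7.13158161e-05]]
```

View pics/scene0.png

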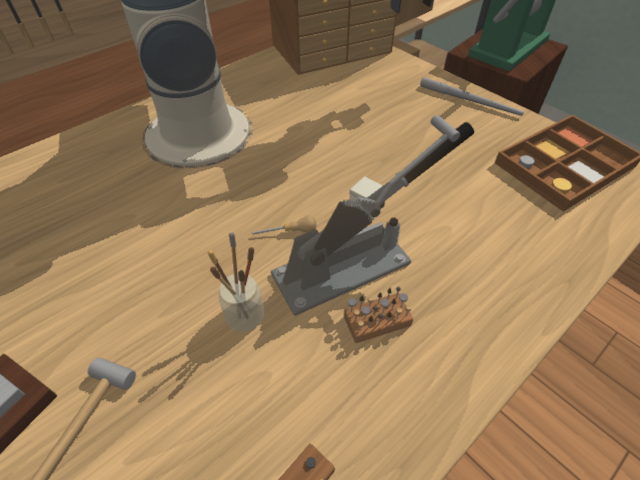

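View pics/side0.png

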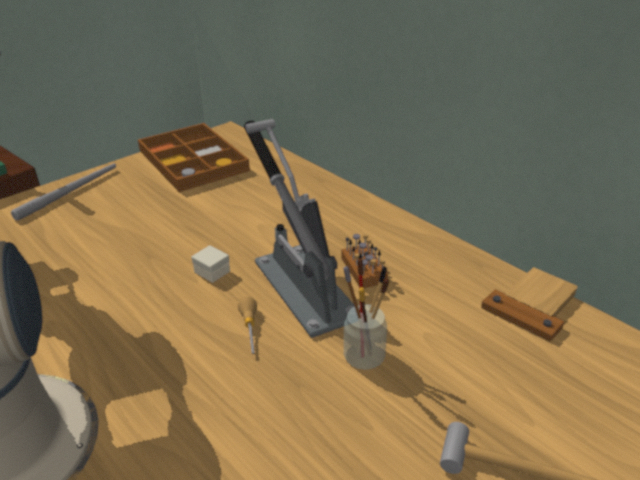

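The scene picture shows the shear with its foot around (340,265) and the handle tip at (466,130). The thumb bar is at about (445,128) in scene and (261,126) in side. I'll enlarge both for accurate pixels.

```bash
python3 - <<'E'
import cv2
a=cv2.imread("pics/scene0.png")[105:315,265:475]; b=cv2.imread("pics/side0.png")[110:340,220:400]
cv2.imwrite("pics/scene_c.png",cv2.resize(a,(600,600),interpolation=cv2.INTER_CUBIC))
c=cv2.imread("pics/side0.png")[110:340,190:400]
cv2.imwrite("pics/side_c.png",cv2.resize(c,None,fx=2.6,fy=2.6,interpolation=cv2.INTER_CUBIC))
E
```

```text
(no output)
```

View pics/scene_c.png

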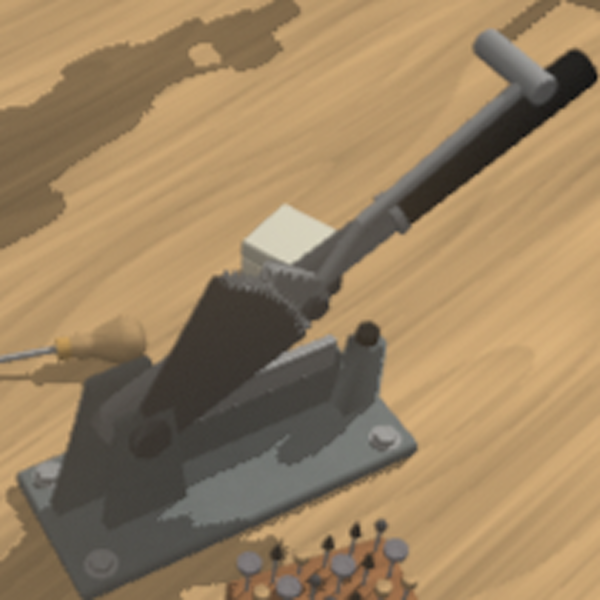

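View pics/side_c.png

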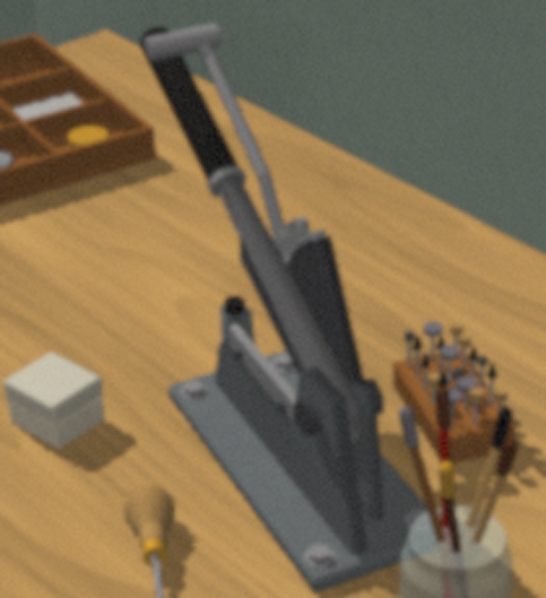

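```bash
cat > fit.py <<'E'
import numpy as np
from scipy.optimize import least_squares
from bench import ctrl
P={n:ctrl.camera_params(n) for n in("scene","side")}
def proj(n,X):
    p=P[n];T=np.array(p["pose"]);c=T[:3,:3].T@(X-T[:3,3])
    return np.array([p["cx"]+p["fx"]*c[0]/-c[2],p["cy"]-p["fy"]*c[1]/-c[2]])
def world(s,X):
    c,n=np.cos(s[2]),np.sin(s[2]);return np.array([s[0]+c*X[0]-n*X[1],s[1]+n*X[0]+c*X[1],X[2]])
def arm(a,x,r,h): return np.array([x,r*np.cos(a)-h*np.sin(a),.1+r*np.sin(a)+h*np.cos(a)])
def bar(s,x,l=None):
    l=s[4] if l is None else l
    return world(s,arm(s[3],x,.1275+.1725*np.cos(l)+.043*np.sin(l),.043*np.cos(l)-.1725*np.sin(l)))
S=lambda u,v:(265+u/2.857,105+v/2.857)
D=lambda u,v:(190+u/2.6,110+v/2.6)
foot=[("scene",S(416,443),.055,.195),("scene",S(90,592),.055,-.065),("scene",S(19,479),-.055,-.065),
      ("side",D(170,388),-.055,.195),("side",D(317,586),-.055,-.065)]
bars=[("scene",S(489,45),-.028),("scene",S(543,87),.028),("side",D(153,46),-.028),("side",D(213,36),.028)]
tips=[("scene",S(578,67))]
def res(s):
    r=[proj(n,world(s,np.array([x,y,.01])))-p for n,p,x,y in foot]
    r+=[proj(n,bar(s,x))-p for n,p,x in bars]
    r+=[proj(n,world(s,arm(s[3],0,.345,0)))-p for n,p in tips]
    return np.concatenate(r)
f=least_squares(res,[.5,.1,0,.5,.02],bounds=([-1,-1,-4,.3,0],[2,2,4,.7,.1]),loss="soft_l1")
s=f.x
if __name__=="__main__":
    print(s,np.degrees(s[2])); print(f.fun.round(1)if 0 else res(s).reshape(-1,2).round(1))
    for l in (0,.05,s[4]): print("bar",bar(s,0,l))
    s2=s.copy();s2[3]=0;print("shut pressed",bar(s2,0,.125))
E
python3 fit.py
```

```text
[ 5.68038072e-01 -9.19367871e-02 -2.35256751e-01  4.59431533e-01
  9.34675520e-21] -13.479218915017377
[[ 1.6  0.9]
 [-1.2  3.4]
 [-1.4 -0.4]
 [-1.7 -0.2]
 [ 0.1 -0.7]
 [-2.2 -1. ]
 [ 0.7  2.2]
 [-3.1  1.8]
 [ 0.5 -0.3]
 [ 2.3 -0.9]]
bar [0.62627011 0.15100526 0.2715727 ]
bar [0.62757075 0.15643148 0.26465453]
bar [0.62627011 0.15100526 0.2715727 ]
shut pressed [0.63890177 0.20370408 0.12115811]
```

Fit residuals are 1–3 px, which is about 5 mm, and the height and angle agree with the stated ranges. I'll shut the gripper, hover above the bar, then touch it gently.

```bash
python3 - <<'E'
from fit import *
import cv2
ctrl.command_gripper(0.0)
p=np.array(ctrl.current_tool_pos()); p[2]=.36; ctrl.move_l(p,vel=.25)
ex=np.array([np.cos(s[2]),np.sin(s[2]),0]); ey=np.array([0,0,-1.]); R=np.stack([ex,ey,np.cross(ex,ey)],1)
b=bar(s,0,.04)
print(b); ctrl.goto(b+[0,0,.06],R); print(ctrl.current_t(),ctrl.current_tool_pos(),ctrl.current_contact_force())
hit=ctrl.move_l(b+[0,0,-.01],vel=.03,contact_N=2.0)
print(hit,ctrl.current_t(),ctrl.current_tool_pos(),ctrl.current_contact_force())
a=ctrl.read_camera("scene")[85:235,360:560]; c=ctrl.read_camera("side")[70:220,180:380]
cv2.imwrite("pics/touch.png",cv2.resize(np.hstack([a,c]),None,fx=2,fy=2,interpolation=cv2.INTER_CUBIC))
E
```

```text
[0.6273171  0.15537326 0.26606034]
4.475 [0.62706343 0.15632578 0.3261574 ] [0.27462492 0.01829645 0.11196676]
True 5.8917 [0.62736341 0.15575505 0.28181755] [0.70935528 1.0288899  4.61866257]
```

View pics/touch.png

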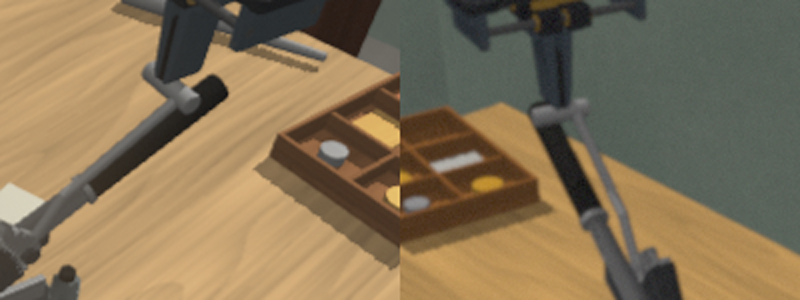

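Contact came at z = 0.2818, so the bar centre is at 0.2728 against 0.2716 predicted. Both views show the fingertip on the middle of the bar: scene half about (175,80), side half about (557,103). Next I press the latch and follow the arc down, logging forces.

```bash
python3 - <<'E'
from fit import *
import cv2
s[3]+=.004; a0=s[3]
def tgt(a,l): s[3]=a; return bar(s,0,l)+[0,0,.009]
def rep(m,h): print(m,h,round(ctrl.current_t(),2),np.round(ctrl.current_tool_pos(),4),np.round(ctrl.current_contact_force(),1))
ok=True
for l in (.06,.1,.125):
    h=ctrl.move_l(tgt(a0,l),vel=.03,contact_N=25); rep(f"latch {l}",h); ok&=not h
ctrl.sleep(.2)
if ok:
    for a in np.linspace(a0,0,9)[1:-1]:
        h=ctrl.move_l(tgt(a,.125),vel=.05,contact_N=25); rep(f"arm {a:.2f}",h)
        if h: ok=False;break
if ok:
    h=ctrl.move_l(tgt(0,.125)-[0,0,.006],vel=.03,contact_N=20); rep("bottom",h)
c=ctrl.read_camera("side")[80:360,180:400]
cv2.imwrite("pics/down.png",cv2.resize(c,None,fx=2,fy=2,interpolation=cv2.INTER_CUBIC))
E
```

```text
latch 0.06 False 6.43 [0.6284 0.1577 0.274 ] [1.1 5.1 9.2]
latch 0.1 False 6.82 [0.6294 0.162  0.2683] [1.2 7.1 8.6]
latch 0.125 False 7.12 [0.63   0.1643 0.2646] [1.6 5.2 9.5]
arm 0.41 False 7.82 [0.6318 0.1725 0.2489] [1.2 4.8 8.7]
arm 0.35 False 8.32 [0.6334 0.1797 0.2328] [1.5 4.2 6.6]
arm 0.29 False 8.82 [0.6348 0.1861 0.2163] [-0.1  3.6  4.9]
arm 0.23 False 9.32 [0.636  0.1914 0.1997] [0.1 3.3 4.7]
arm 0.17 False 9.82 [0.637  0.1956 0.1828] [-0.   2.2  4.7]
arm 0.12 False 10.32 [0.6378 0.1991 0.1654] [-0.3  1.5  3.6]
arm 0.06 False 10.82 [0.6384 0.2018 0.1479] [-0.4  1.6  3.7]
bottom True 11.48 [0.6393 0.204  0.1289] [-6.6 -2.4 22.5]
```

View pics/down.png

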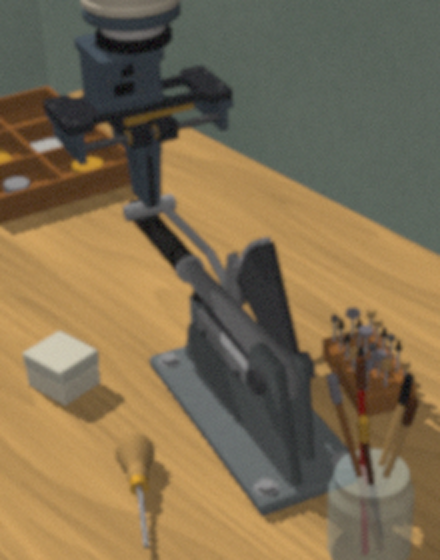

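The arm is down and the fingertip is on the bar at (150,205). The stop came at z = 0.129 with about 22 N, against the stated 0.130. Now hold briefly and release.

```bash
python3 - <<'E'
from fit import *
import cv2
ctrl.sleep(.3)
print(ctrl.current_tool_pos(),ctrl.current_contact_force())
p=np.array(ctrl.current_tool_pos())
ctrl.move_l(p+[0,0,.035],vel=.05); print(ctrl.current_contact_force())
ctrl.move_l(p+[0,0,.14],vel=.15); ctrl.sleep(.5); print(ctrl.current_t(),ctrl.current_contact_force())
s[3]=0
for l in (0,.125):
  for n in("scene","side"): print(l,n,[proj(n,bar(s,x,l)).round(1) for x in(-.028,.028)])
a=ctrl.read_camera("scene")[130:330,270:500]; c=ctrl.read_camera("side")[120:320,200:370]
cv2.imwrite("pics/end.png",cv2.resize(np.hstack([a,c]),None,fx=2,fy=2,interpolation=cv2.INTER_CUBIC))
E
```

```text
[0.63929886 0.20392858 0.12907179] [-6.08229658 -2.00945606 19.56596206]
[ 0.3933823  -0.16136969 -0.86398078]
14.0583 [-0.04301542  0.49048022  0.25259973]
0 scene [array([441.5, 168.9]), array([460.6, 186.3])]
0 side [array([241.2, 178. ]), array([265.7, 171.7])]
0.125 scene [array([440.8, 176.7]), array([459.5, 194. ])]
0.125 side [array([241.3, 186.3]), array([265.5, 180. ])]
```

View pics/end.png

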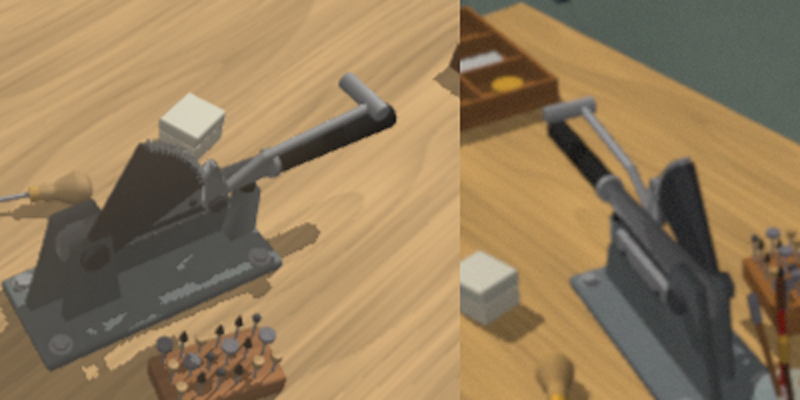

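The bar's mean row is 177.3 in scene and 175.0 in side. The prediction for latch 0 with the arm shut is 177.6 and 174.9; still pressed would be about 185 and 183. The latch has sprung back.

```bash
python3 -c "
from bench import ctrl
ctrl.sign_off()"
```

```text
the job is handed in; nothing more can be done
```

The shear is shut and latched, and the job is handed in; no verdict was reported. With the gripper closed, I pressed the thumb bar down to the handle and followed the arm's arc to its stop. I then lifted straight up, about 14 s into the run.

- **Pressing:** The force on the tool stayed around 10 N during the press and swing, and reached about 23 N when the arm met its stop.
- **Arm shut:** The fingertip stopped at 0.129 m, against the stated 0.130 m for the arm shut and latch pressed.
- **Latch sprung back:** After release, the bar's average position in both camera pictures was within 1 px of where it should be with the arm shut and the latch at 0. Still pressed would have been about 8 px off.
- **Touching nothing:** The gripper hung free with under 1 N on it.
- **Bystanders:** I saw no sign that the bur block, ring box, graver or brush jar moved. I judged this by eye and did not measure it; the last picture shows the graver and brush jar only in part.

No check failed or disagreed. The first position fit had residuals of 1–3 px (about 5 mm), and the touch on the bar came within about 1 mm of the predicted height.

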